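# Sweep the cut-offs into the scrap pan

## Robot

A 7-joint arm with a two-finger parallel gripper is mounted at the origin on a cart in front of the work surface, level with it; the furniture and walls round the work are solid. World frame = base frame: x ahead of the robot, y to its left, z up, the work surface at z = 0. Lengths are in m, angles in rad, forces in N, time in s.
With the tool pointing down it reaches from about 0.425 to 0.925 m from the base axis. Payload 6.8 kg.
Tool frame: the origin (TCP) lies between the finger pads; the fingertips stand 14 mm ahead of it and the grasp point (between the pads) lies 5 mm behind it; z points along the fingers, y is the line along which they close (so a half turn about z gives the same grasp; the last joint's range is limited). The gripper opens to 85 mm and grips with 20 to 120 N. Pads are 22 mm wide; open, the fingers measure 114 mm over their backs; the gripper's body (76 mm by 85 mm) begins 54 mm behind the grasp point. The pads swing forward as they close: fully open they stand 13 mm farther back than shut.
Start: joints at [-1.414, 0.477, 0.022, 1.555, -0.011, 1.109, -0.083], TCP at [0.177, 0.651, 0.245] pointing down, gripper open.
Joint ranges: [-2.96, 2.96], [-0.34, 2.1], [-1.41, 1.46], [0.24, 2.44], [-1.37, 4.51], [0.17, 1.92], [-2.96, 2.96]. Speed limits (rad/s): [2.39, 2.39, 3.14, 3.14, 3.14, 3.14, 3.14].

## Interface

Orientations are given as a rotation vector (axis times angle).
In Python, from bench import r, eyes, ticket gives the robot as it stands. The module is installed in compiled form; this text tells all that it offers.
- The arm moves only by the tool arm_command, never from a script. Its argument "plan" is text: rows parted by semicolons, each of 4 numbers parted by spaces: the shift along the tool's x, y, z in m, then the turn about the tool's z in degrees. In form: tx ty tz yaw; .... A call has 1 to 20 rows; each row shifts and turns the commanded pose from where the row before left it, along the tool's axes as they then stand; what a row does not reach is not made up. A row lasts 1/8 s, in which the tool goes at most 62.5 mm and 10.7 degrees, less where a joint would pass 70% of its speed; a pose out of reach is approached as far as the arm can. A call is refused whole if a number of a shift passes 0.0625 or a number of a turn 10.7, either way. A call with a gripper value outside its range is refused whole. "hand" is the closure, from -1 (fully open) to 1 (shut), set as the call begins (left out, the last holds). The fingers move at their own pace and stop on an object; "grip_force" is the grip in N (left out, the last holds). Time passes only in rows, so rows that do not move let the fingers close. It gives the time, the measured TCP pose, the force, the opening and the grip force at its end, in the units of the state.
- r.get_obs(): the state, without advancing time (a new reading comes with each control period).
- eyes.grab_frame(name): name is "scene" or "top" or "wrist"; returns (picture, depth): 400x640x3 uint8, red, green, blue; 400x640 float32, m along the optical axis (not along the pixel's ray), 0 where there is no reading.
- eyes.calibration(name): a dict with "fov_y" (degrees; the focal length in pixels is half the picture's height over the tangent of half this angle, whatever the lens; pixels are square), "cx", "cy" (the principal point, pixels), "origin" and "attitude" of the camera in the world; the wrist camera has in their place "tool_from_camera" (4x4, takes a point from camera to tool coordinates, whose origin is the TCP and whose axes are the flange's). Camera axes: x right, y up, looking along -z (the intrinsics and any distortion apply to the point x, -y, -z); pixel columns grow to the right and rows downward; lengths in m; the calibration is good to about 2 mm. The wrist camera is an equidistant fisheye: a pixel r from the principal point sees the ray r / f radians off the axis. A picture is of the moment at which its call begins: read the wrist's pose just before it. calibration takes no time and is no camera call.
- ticket.hand_in(): hands the job in; it is judged then, once.
The state is a dict: "clock": time; "joints": joint angles; "qvel": joint speeds; "tau": joint torques, N m; "tcp_pos": TCP position; "orientation": TCP orientation; "contact_force": force on the tool from outside, world axes, zero at the start; "moment": the same for the moment, N m; "grip_width": finger opening in m; "gripper_force": force on a finger pad.
Only numpy, scipy, OpenCV 4.12 (cv2) and the standard library are available. Lean on these libraries where they do the work, as an engineer would, in place of code of your own. Each camera call takes 0.05 s, during which the arm holds its last target. There are 200 camera calls.

## Task

Clear the saw waste: with the closed fingers, push the two small wooden cut-offs along the table, through the open mouth of the low steel scrap pan, until both lie flat on its floor, completely past the sloping lip. Slide them only - do not pick up, lift or tip them - and leave the larger pine block and the tape measure where they are.

Things in the scene. Friction and masses are not known exactly. Their poses are not given: they have to be found in the camera images.
- scrap_pan: low open-fronted pan of folded steel sheet, screwed to the table (cannot move), 200 (x) x 220 (y) x 37 mm high. Origin: centre of its underside, z up. Open mouth at its own x = -100 mm, facing the robot's left; own +x points in to the back wall (inner face x = 97 mm). Lip slopes from table height at x = -100 mm up to the flat 3 mm floor at x = -75 mm. Inner side walls at y = +-107 mm.
- cutoff_a: One of two alike: small rectangular pine cut-off, 36 (own x) x 48 (own y) x 22 mm high, about 25 g, loose and lying flat on the table; clearly smaller than the pine block. Origin at the centre of its underside, z up.
- cutoff_b: The other of two alike: small rectangular pine cut-off, 36 (own x) x 48 (own y) x 22 mm high, about 25 g, loose and lying flat on the table; clearly smaller than the pine block. Origin at the centre of its underside, z up.
- block_pine: larger pine block, 52 (own x) x 86 (own y) x 38 mm high, loose, standing among the cut-offs; to be left in place. Origin at the centre of its underside, z up.
- tape_measure: tape measure with a yellow and black case, 38 (own x) x 78 (own y) x 67 mm high, loose, standing on the table beyond the work on the robot's left; to be left in place. Origin at the centre of its underside, z up.

How it is judged:
At the end, for the whole second after the job is handed in: Both cut-offs at rest flat on the pan floor, between its walls, centres at least 17 mm past the inner edge of the sloping lip (pan x above -58 mm), undersides at most 10 mm above the pan's underside; pine block and tape measure within 30 mm of their starts (x of cutoff_a in the frame of scrap_pan between -0.058 and 0.095 m and y of cutoff_a in the frame of scrap_pan between -0.105 and 0.105 m and z of each of cutoff_a, cutoff_b in the frame of scrap_pan below 0.01 m and linear speed of each of cutoff_a, cutoff_b below 0.01 m/s and x of cutoff_b in the frame of scrap_pan between -0.058 and 0.095 m and y of cutoff_b in the frame of scrap_pan between -0.105 and 0.105 m and distance of each of block_pine, tape_measure from where it was at the start of the episode below 0.03 m); the robot touches nothing.
It fails at once if cutoff_a was lifted (underside more than 15 mm up) or tipped by more than 0.35 rad (height (world z) of cutoff_a above 0.015 m or angle between cutoff_a's own z axis and vertical above 0.35 rad).
It fails at once if cutoff_b was lifted (underside more than 15 mm up) or tipped by more than 0.35 rad (height (world z) of cutoff_b above 0.015 m or angle between cutoff_b's own z axis and vertical above 0.35 rad).
It fails at once if block_pine was moved by more than 30 mm (distance of block_pine from where it was at the start of the episode above 0.03 m).
It fails at once if tape_measure was moved by more than 30 mm (distance of tape_measure from where it was at the start of the episode above 0.03 m).
It also fails if it takes over 70 s, if anything falls off the work surface, if the arm or the gripper's body presses on something with over 40 N, if the wrist force passes 120 N, or if a joint passes its speed limit or range.

## Working session

There is one attempt and no reset: what is moved stays moved. The work goes in short steps, Python scripts to look and compute and a tool call to move; the robot and the scene stay as the last step left them, time stands still between calls to the robot, and variables do not carry over. Pictures are saved under pics/ and viewed, at most 10 in all, crops included, and the job is handed in when it is done.

Besides the shell and the picture viewer there is one more tool, called by a JSON object that holds its "api" and its "payload". arm_command: Moves the arm, as the interface text tells. Its arguments: {"type":"object","properties":{"plan":{"type":"string"},"hand":{"type":"number"},"grip_force":{"type":"number"}},"required":["plan"]}

```bash
mkdir -p pics; python3 - <<'E'
from bench import r,eyes
import cv2,numpy as np
o=r.get_obs();print({k:np.round(v,3) for k,v in o.items()})
for n in("top","scene"):
    c=eyes.calibration(n);print(n,c)
    p,d=eyes.grab_frame(n);np.savez(f"pics/{n}0.npz",p=p,d=d)
    cv2.imwrite(f"pics/{n}0.png",p[:,:,::-1])
E
```

```text
{'clock': np.float64(0.0), 'joints': array([-1.414,  0.478,  0.022,  1.556, -0.011,  1.109, -0.083]), 'qvel': array([-0.   ,  0.001,  0.   , -0.001, -0.   ,  0.001, -0.   ]), 'tau': array([ 0.0000e+00, -5.9647e+01,  1.6080e+00, -2.8118e+01,  1.2000e-02,
        1.0000e-02, -0.0000e+00]), 'tcp_pos': array([0.177, 0.651, 0.244]), 'orientation': array([-4.150e-01, -3.114e+00,  3.000e-03]), 'contact_force': array([-0.014, -0.229, -0.03 ]), 'moment': array([0.06 , 0.004, 0.022]), 'gripper_force': np.float64(0.0), 'grip_width': np.float64(0.085)}
top {'fov_y': 50.57604039226788, 'cx': 321.98722367859904, 'cy': 196.026289046142, 'origin': array([0.48055466, 0.13585513, 1.161705  ]), 'attitude': array([ 0.0309843 , -0.05943772, -1.588123  ])}
scene {'fov_y': 42.272565396631606, 'cx': 322.7271562340973, 'cy': 198.4482715010788, 'origin': array([ 0.02086646, -0.49833116,  1.02567157]), 'attitude': array([ 0.67915931, -0.24456334, -0.68085888])}
```

View pics/top0.png

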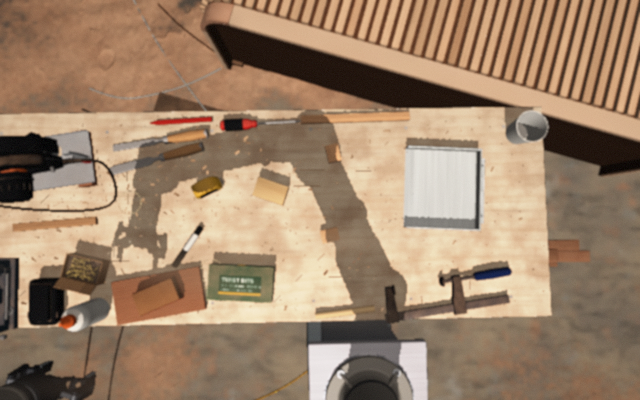

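View pics/scene0.png

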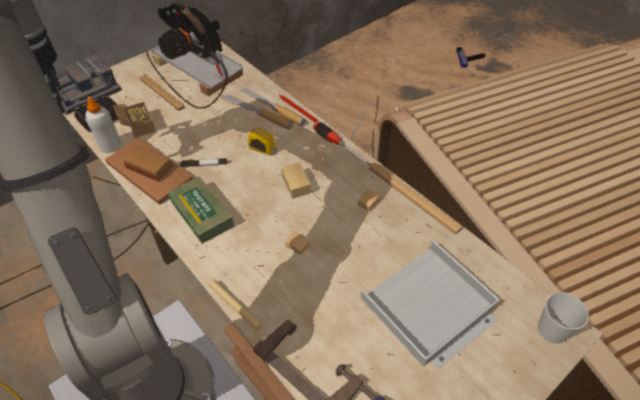

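The top view shows cut-offs near pixels (333,153) and (328,234), the pine block at (271,187), the tape at (208,187) and the pan at (443,188) with its mouth to the left. The scene view agrees with this.

```bash
cat > h.py <<'E'
import numpy as np,cv2
from scipy.spatial.transform import Rotation as R
from bench import r,eyes
def cloud(n,d):
    c=eyes.calibration(n);f=200/np.tan(np.radians(c["fov_y"]/2))
    v,u=np.mgrid[:400,:640]
    P=np.stack([(u-c["cx"])/f*d,-(v-c["cy"])/f*d,-d],-1)
    return P@R.from_rotvec(c["attitude"]).as_matrix().T+c["origin"]
def proj(n,P):
    c=eyes.calibration(n);f=200/np.tan(np.radians(c["fov_y"]/2))
    q=R.from_rotvec(c["attitude"]).inv().apply(np.atleast_2d(P)-c["origin"])
    return np.stack([c["cx"]+f*q[:,0]/-q[:,2],c["cy"]-f*q[:,1]/-q[:,2]],-1)
def blobs(n,d,lo=.010,hi=.09,xr=(.25,.75),yr=(-.35,.5),k=None):
    P=cloud(n,d);m=(d>0)&(P[...,2]>lo)&(P[...,2]<hi)
    m&=(P[...,0]>xr[0])&(P[...,0]<xr[1])&(P[...,1]>yr[0])&(P[...,1]<yr[1])
    N,L,S,C=cv2.connectedComponentsWithStats(m.astype(np.uint8))
    for i in range(1,N):
        if S[i,4]<25: continue
        q=P[L==i];rc=cv2.minAreaRect(q[:,:2].astype(np.float32))
        print(n,"px",C[i].round(),"n",S[i,4],"zmed",q[:,2].__array__().round(3)[len(q)//2],np.median(q[:,2]).round(3),"c",np.round(rc[0],3),"sz",np.round(rc[1],3),"ang",round(rc[2],1))
E
python3 - <<'E'
from h import *
for n in("top","scene"):
    z=np.load(f"pics/{n}0.npz");P=cloud(n,z["d"])
    blobs(n,z["d"])
for u,v in[(300,200),(380,170),(400,190),(408,190),(415,190),(440,190),(470,190)]:
    z=np.load("pics/top0.npz");print(u,v,cloud("top",z["d"])[v,u].round(3))
E
```

```text
top px [240. 126.] n 350 zmed 0.026 0.027 c [0.739 0.3  ] sz [0.022 0.181] ang 0.0
top px [193. 135.] n 290 zmed 0.022 0.024 c [0.717 0.463] sz [0.027 0.077] ang 8.9
top px [190. 150.] n 257 zmed 0.027 0.024 c [0.679 0.47 ] sz [0.028 0.067] ang 14.7
top px [332. 153.] n 240 zmed 0.022 0.022 c [0.663 0.085] sz [0.048 0.036] ang 12.8
top px [461. 185.] n 786 zmed 0.029 0.034 c [ 0.561 -0.212] sz [0.202 0.222] ang 86.7
top px [206. 187.] n 473 zmed 0.066 0.058 c [0.575 0.423] sz [0.039 0.078] ang 25.8
top px [270. 191.] n 647 zmed 0.042 0.038 c [0.561 0.255] sz [0.086 0.052] ang 70.5
top px [189. 243.] n 223 zmed 0.014 0.015 c [0.425 0.475] sz [0.018 0.108] ang 55.1
top px [329. 235.] n 243 zmed 0.024 0.022 c [0.44  0.098] sz [0.036 0.048] ang 12.2
top px [240. 283.] n 2418 zmed 0.042 0.039 c [0.318 0.336] sz [0.17  0.099] ang 86.0
top px [190. 290.] n 1041 zmed 0.02 0.019 c [0.306 0.466] sz [0.113 0.068] ang 0.1
top px [468. 286.] n 819 zmed 0.028 0.021 c [ 0.295 -0.272] sz [0.091 0.156] ang 0.2
top px [389. 296.] n 186 zmed 0.019 0.022 c [ 0.276 -0.061] sz [0.051 0.025] ang 4.0
scene 
[... 460 characters left out ...]
 0.038 c [0.311 0.373] sz [0.12  0.255] ang 0.4
scene px [368. 199.] n 266 zmed 0.024 0.023 c [0.663 0.082] sz [0.05  0.036] ang 10.6
scene px [297. 242.] n 321 zmed 0.023 0.022 c [0.441 0.098] sz [0.038 0.051] ang 11.8
scene px [438. 307.] n 1758 zmed 0.035 0.029 c [ 0.562 -0.212] sz [0.201 0.225] ang 86.8
scene px [283. 330.] n 306 zmed 0.021 0.022 c [ 0.276 -0.063] sz [0.053 0.027] ang 5.0
scene px [351. 387.] n 711 zmed 0.028 0.022 c [ 0.316 -0.243] sz [0.071 0.111] ang 47.9
300 200 [ 0.537  0.175 -0.001]
380 170 [ 0.617 -0.048 -0.001]
400 190 [ 0.56  -0.102 -0.002]
408 190 [ 0.56  -0.123  0.002]
415 190 [ 0.559 -0.142  0.003]
440 190 [ 0.558 -0.212 -0.   ]
470 190 [ 0.556 -0.294  0.004]
```

{"api": "arm_command", "payload": {"plan": "-.031 -.035 0 0;-.031 -.035 0 0;-.031 -.035 0 0;-.031 -.035 0 0;-.031 -.035 0 0;-.031 -.035 0 0;-.031 -.035 0 0;-.031 -.035 0 0;-.031 -.035 0 0;-.031 -.035 0 0;-.031 -.035 0 0;-.031 -.035 0 0;0 0 0 9.7;0 0 0 9.7;0 0 0 9.7;0 0 0 9.7;0 0 0 9.7;0 0 0 9.7;0 0 0 0;0 0 0 0", "hand": 1, "grip_force": 40}}

```text
clock: 2.6
tcp_pos: [0.4256, 0.1487, 0.2452]
orientation: [-1.873, -2.522, 0.0]
contact_force: [-0.3, -0.1, -0.8]
grip_width: -0.0003
gripper_force: 0.0
```

{"api": "arm_command", "payload": {"plan": "0 0 .03 0;0 0 .04 0;0 0 .05 0;0 0 .04 0;0 0 .035 0;0 0 0 0;0 0 0 0"}}

```text
clock: 3.48
tcp_pos: [0.4264, 0.1489, 0.0512]
orientation: [1.876, 2.52, 0.001]
contact_force: [-0.1, -0.1, -0.4]
grip_width: 0.0001
gripper_force: 0.0
```

```bash
python3 - <<'E'
from h import *
o=r.get_obs();print(o["tcp_pos"])
ps=[]
for n in("scene","wrist"):
    p,d=eyes.grab_frame(n);np.savez(f"pics/{n}1.npz",p=p,d=d);ps.append(p)
a=cv2.resize(ps[0][150:350,200:460],(520,400),interpolation=cv2.INTER_CUBIC)
b=cv2.resize(ps[1],(520,325))
b=np.vstack([a,b])[:600]
cv2.imwrite("pics/m1.png",np.vstack([cv2.resize(a,(390,300)),cv2.resize(ps[1],(390,244))])[:,:,::-1])
blobs("scene",np.load("pics/scene1.npz")["d"],xr=(.39,.5),yr=(.05,.2))
E
```

```text
[0.42643453 0.14890642 0.05120621]
scene px [279. 222.] n 119 zmed 0.072 0.066 c [0.418 0.144] sz [0.049 0.021] ang 16.9
scene px [297. 242.] n 321 zmed 0.025 0.022 c [0.441 0.097] sz [0.039 0.05 ] ang 12.6
```

View pics/m1.png

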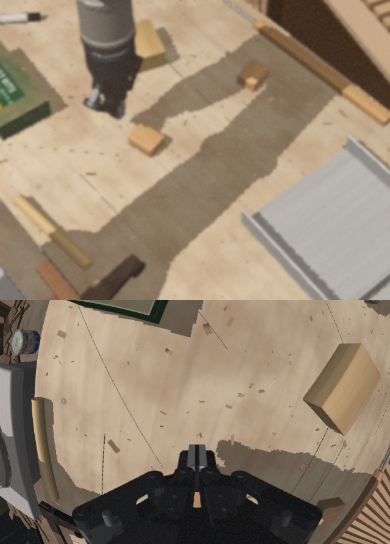

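The closed fingertips sit just behind the near cut-off (wrist view at about (197,460), scene crop at (105,100)) and are clear of it. I'll lower them and start the push.

{"api": "arm_command", "payload": {"plan": "0 0 .014 0;0 0 .014 0;0 0 0 0;-.006 0 0 0;-.008 0 0 0;-.01 0 0 0;-.012 0 0 0;-.012 0 0 0;-.012 0 0 0;-.012 0 0 0;-.012 0 0 0;-.012 0 0 0;-.012 0 0 0;-.012 0 0 0;-.012 0 0 0;-.012 0 0 0;-.012 0 0 0;-.006 0 0 0;0 0 0 0"}}

```text
clock: 5.95
tcp_pos: [0.4722, -0.0069, 0.0223]
orientation: [1.878, 2.518, 0.0]
contact_force: [-1.2, 0.4, 0.2]
grip_width: -0.0
gripper_force: 0.0
```

```bash
python3 - <<'E'
from h import *
print(r.get_obs()["tcp_pos"])
for n in("top","scene"):
    p,d=eyes.grab_frame(n);np.savez(f"pics/{n}2.npz",p=p,d=d)
    blobs(n,d,hi=.03,xr=(.39,.7),yr=(-.12,.3))
E
```

```text
[ 0.47221295 -0.006949    0.02229732]
top px [332. 153.] n 240 zmed 0.022 0.022 c [0.663 0.085] sz [0.049 0.036] ang 12.9
scene px [296. 189.] n 143 zmed 0.019 0.021 c [0.54  0.247] sz [0.045 0.095] ang 14.7
scene px [368. 199.] n 266 zmed 0.022 0.022 c [0.664 0.083] sz [0.052 0.038] ang 11.2
scene px [348. 269.] n 375 zmed 0.02 0.023 c [ 0.481 -0.034] sz [0.04  0.065] ang 17.6
```

{"api": "arm_command", "payload": {"plan": "-.006 0 -.001 0;-.012 0 -.001 0;-.012 0 0 0;-.012 0 0 0;-.012 0 0 0;-.01 0 0 0;-.01 0 0 0;-.01 0 0 0;-.01 0 0 0;-.012 0 0 0;-.012 0 0 0;-.012 0 0 0;-.012 0 0 0;-.012 0 0 0;-.008 0 0 0;-.004 0 0 0;0 0 0 0;.012 0 0 0;.012 0 0 0;0 0 0 0"}}

```text
clock: 8.55
tcp_pos: [0.5123, -0.1404, 0.0242]
orientation: [-1.873, -2.521, -0.001]
contact_force: [-0.0, -0.1, -0.2]
grip_width: -0.0001
gripper_force: 0.0
```

```bash
python3 - <<'E'
from h import *
print(r.get_obs()["tcp_pos"])
p,d=eyes.grab_frame("scene")
blobs("scene",d,lo=.012,hi=.035,xr=(.47,.64),yr=(-.28,-.1))
blobs("scene",d,xr=(.5,.7),yr=(.0,.5))
cv2.imwrite("pics/m3.png",cv2.resize(p[150:380,250:530],(560,460))[:,:,::-1])
E
```

```text
[ 0.51231063 -0.14035211  0.02417751]
scene px [414. 303.] n 402 zmed 0.025 0.025 c [ 0.53 -0.2 ] sz [0.039 0.048] ang 16.8
scene px [281. 121.] n 196 zmed 0.023 0.023 c [0.678 0.469] sz [0.03  0.069] ang 17.4
scene px [261. 141.] n 553 zmed 0.05 0.047 c [0.576 0.421] sz [0.043 0.079] ang 23.2
scene px [295. 179.] n 659 zmed 0.037 0.038 c [0.561 0.253] sz [0.091 0.052] ang 69.9
scene px [366. 200.] n 193 zmed 0.022 0.023 c [0.657 0.081] sz [0.04  0.039] ang 5.8
```

View pics/m3.png

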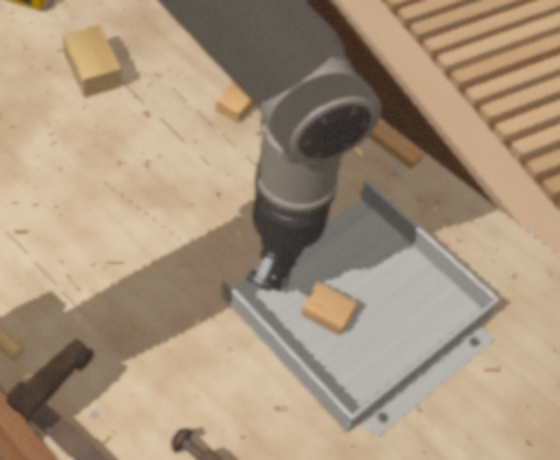

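The first cut-off lies on the pan floor (crop (330,308), centre at about (0.53, -0.20)). The second is still at crop (235,100). I'll lift and move behind it.

{"api": "arm_command", "payload": {"plan": ".005 0 -.03 0;0 0 -.04 0;0 0 -.025 0;.0275 .029 0 0;.0275 .029 0 0;.0275 .029 0 0;.0275 .029 0 0;.0275 .029 0 0;.0275 .029 0 0;.0275 .029 0 0;.0225 .029 0 0;0 0 0 8.3;0 0 0 8.3;0 0 0 8.3;0 0 0 0;0 0 0 0"}}

```text
clock: 10.6
tcp_pos: [0.6721, 0.1346, 0.1193]
orientation: [2.373, 2.059, -0.0]
contact_force: [-1.0, -0.5, -0.4]
grip_width: -0.0003
gripper_force: 0.0
```

```bash
python3 - <<'E'
from h import *
o=r.get_obs();q=o["orientation"];print(o["tcp_pos"],R.from_rotvec(q).as_matrix()[:,:2].round(3))
p,d=eyes.grab_frame("scene")
blobs("scene",d,lo=.012,hi=.04,xr=(.47,.72),yr=(-.28,.15))
E
```

```text
[0.67208741 0.13456307 0.11927244] [[ 0.141  0.99 ]
 [ 0.99  -0.141]
 [-0.     0.   ]]
scene px [368. 199.] n 251 zmed 0.023 0.022 c [0.665 0.082] sz [0.054 0.038] ang 9.7
scene px [458. 267.] n 502 zmed 0.036 0.027 c [ 0.671 -0.199] sz [0.163 0.008] ang 86.8
scene px [414. 303.] n 400 zmed 0.029 0.025 c [ 0.53  -0.199] sz [0.038 0.048] ang 16.3
```

{"api": "arm_command", "payload": {"plan": ".004 0 .03 0;0 0 .04 0;0 0 .0255 0;0 0 0 0;-.006 0 0 0;-.008 0 0 0;-.008 0 0 0;-.008 0 0 0;-.008 0 0 0;-.008 0 0 0;-.01 0 0 0;-.01 0 0 0;-.01 0 0 0;-.01 0 0 0;-.01 0 0 0;-.01 0 0 0;-.01 0 0 0;-.01 0 0 0;-.004 0 0 0;0 0 0 0"}}

```text
clock: 13.15
tcp_pos: [0.6539, 0.0096, 0.0238]
orientation: [2.376, 2.055, -0.0]
contact_force: [0.2, 1.1, 0.4]
grip_width: -0.0002
gripper_force: 0.0
```

```bash
python3 - <<'E'
from h import *
o=r.get_obs();print(o["tcp_pos"])
for n in("scene","top"):
    p,d=eyes.grab_frame(n)
    blobs(n,d,lo=.012,hi=.028,xr=(.57,.72),yr=(-.1,.15))
    if n=="scene":cv2.imwrite("pics/m4.png",cv2.resize(p[150:330,300:500],(500,450))[:,:,::-1])
E
```

```text
[0.65393741 0.009598   0.02379992]
scene px [390. 227.] n 318 zmed 0.024 0.023 c [ 0.642 -0.011] sz [0.055 0.049] ang 74.0
```

View pics/m4.png

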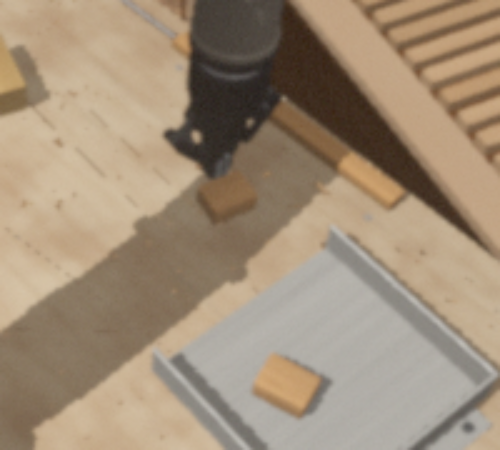

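The second cut-off has turned flush against the fingers (crop (227,195)) and is heading for the mouth with room to spare. I'll continue the push.

{"api": "arm_command", "payload": {"plan": "-.006 0 -.001 0;-.01 0 0 0;-.01 0 0 0;-.01 0 0 0;-.01 0 0 0;-.01 0 0 0;-.01 0 0 0;-.01 0 0 0;-.01 0 0 0;-.01 0 0 0;-.01 0 0 0;-.01 0 0 0;-.01 0 0 0;-.01 0 0 0;-.01 0 0 0;-.01 0 0 0;-.01 0 0 0;-.01 0 0 0;-.002 0 0 0;0 0 0 0"}}

```text
clock: 15.75
tcp_pos: [0.6284, -0.1662, 0.0248]
orientation: [-2.376, -2.055, -0.0]
contact_force: [-0.8, -0.4, -0.0]
grip_width: 0.0003
gripper_force: 0.0
```

{"api": "arm_command", "payload": {"plan": ".012 0 0 0;.02 0 0 0;0 0 -.03 0;0 0 -.06 0;.03 0 -.06 0;.06 0 0 0;.06 0 0 0;.06 0 0 0;0 0 0 0;0 0 0 0"}}

```text
clock: 17.0
tcp_pos: [0.6624, 0.0728, 0.1705]
orientation: [-2.373, -2.058, 0.001]
contact_force: [1.0, -1.0, -0.6]
grip_width: -0.0001
gripper_force: 0.0
```

```bash
python3 - <<'E'
from h import *
o=r.get_obs();print(o["tcp_pos"],o["clock"])
for n in("scene","top"):
    p,d=eyes.grab_frame(n)
    blobs(n,d,lo=.015,hi=.03,xr=(.47,.66),yr=(-.29,-.05))
    blobs(n,d,lo=.012,xr=(.5,.67),yr=(0.2,.47))
    if n=="scene":cv2.imwrite("pics/m5.png",cv2.resize(p[130:380,230:530],(540,450))[:,:,::-1])
E
```

```text
[0.66237938 0.0727872  0.17045602] 17.0
scene px [424. 277.] n 351 zmed 0.026 0.026 c [ 0.594 -0.169] sz [0.039 0.049] ang 0.7
scene px [414. 303.] n 373 zmed 0.025 0.026 c [ 0.53  -0.199] sz [0.039 0.048] ang 16.1
scene px [261. 140.] n 540 zmed 0.032 0.048 c [0.575 0.42 ] sz [0.042 0.079] ang 25.7
scene px [295. 179.] n 643 zmed 0.04 0.038 c [0.561 0.253] sz [0.089 0.052] ang 70.9
top px [426. 177.] n 249 zmed 0.024 0.025 c [ 0.594 -0.168] sz [0.037 0.05 ] ang 1.9
top px [437. 200.] n 248 zmed 0.02 0.025 c [ 0.529 -0.198] sz [0.036 0.048] ang 16.5
top px [206. 187.] n 467 zmed 0.067 0.059 c [0.575 0.423] sz [0.039 0.077] ang 26.3
top px [270. 191.] n 643 zmed 0.039 0.038 c [0.561 0.254] sz [0.085 0.052] ang 70.4
```

View pics/m5.png

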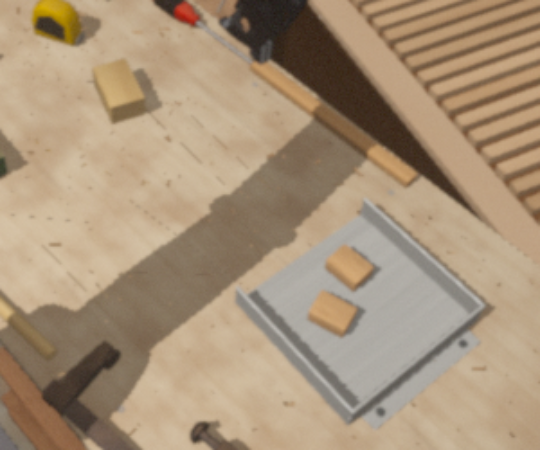

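Both cut-offs lie flat in the pan (crop (350,266) and (333,313)). The second is only about 4 mm past the lip at its rear edge, so I'll nudge it about 20 mm further in.

{"api": "arm_command", "payload": {"plan": "0 0 0 -9;0 0 0 0;-.046 -.0175 0 0;-.046 -.0175 0 0;-.046 -.0175 0 0;-.046 -.0175 0 0;0 0 .05 0;0 0 .05 0;0 0 .03 0;0 0 .0155 0;0 0 0 0;0 0 0 0"}}

```text
clock: 18.6
tcp_pos: [0.5962, -0.1141, 0.0265]
orientation: [2.207, 2.233, 0.002]
contact_force: [0.2, -0.0, 0.4]
grip_width: -0.0003
gripper_force: 0.0
```

{"api": "arm_command", "payload": {"plan": "-.006 0 .001 0;-.007 0 0 0;-.007 0 0 0;-.007 0 0 0;-.007 0 0 0;-.006 0 0 0;0 0 0 0;.012 0 0 0;.02 0 0 0;.02 0 -.03 0;0 0 -.06 0;.03 0 -.06 0;.06 0 0 0;.06 0 0 0;.06 0 0 0;0 0 0 0;0 0 0 0"}}

```text
clock: 20.72
tcp_pos: [0.5917, 0.1077, 0.1699]
orientation: [-2.204, -2.238, 0.001]
contact_force: [-0.2, -0.8, 0.1]
grip_width: 0.0
gripper_force: 0.0
```

```bash
python3 - <<'E'
from h import *
for n in("scene","top"):
    p,d=eyes.grab_frame(n)
    blobs(n,d,lo=.015,hi=.03,xr=(.47,.66),yr=(-.29,-.05))
    blobs(n,d,lo=.012,xr=(.5,.67),yr=(0.2,.47))
E
```

```text
scene px [430. 284.] n 355 zmed 0.02 0.026 c [ 0.594 -0.19 ] sz [0.04  0.049] ang 1.1
scene px [414. 303.] n 369 zmed 0.024 0.026 c [ 0.531 -0.199] sz [0.039 0.048] ang 16.5
scene px [261. 140.] n 541 zmed 0.038 0.048 c [0.573 0.421] sz [0.041 0.081] ang 28.3
scene px [295. 179.] n 648 zmed 0.04 0.038 c [0.561 0.254] sz [0.091 0.053] ang 71.2
top px [433. 177.] n 242 zmed 0.023 0.025 c [ 0.593 -0.188] sz [0.036 0.048] ang 0.2
top px [437. 200.] n 244 zmed 0.02 0.025 c [ 0.529 -0.198] sz [0.036 0.049] ang 17.0
top px [206. 187.] n 467 zmed 0.068 0.058 c [0.576 0.423] sz [0.04  0.077] ang 25.7
top px [270. 191.] n 644 zmed 0.038 0.038 c [0.561 0.254] sz [0.085 0.052] ang 70.4
```

```bash
python3 -c "
from bench import ticket
print(ticket.hand_in())"
```

```text
the job is handed in; nothing more can be done
None
```

I slid both cut-offs into the scrap pan, where the last depth views show them flat on the floor and past the lip, with the pine block and tape measure unmoved; the job is handed in, and the hand-in gave no verdict.

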